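# Switch off the power unit and pop its fuse hatch

## Task

The fuses in the bench power unit with the red hatch are to be looked at. First switch that unit off by pushing the raised front end of its black rocker all the way down; then press the ribbed front edge of the red hatch down to its stop once and let go, so that its push-push catch releases, the hatch pops up by itself and stays wide open with your hand clear of it. Push with the fingers only; do not lift or shove anything, do not push the popped hatch back down, and leave the blue-hatched unit switched on and shut.

Things in the scene. Friction and masses are not known exactly. Their poses are not given: they have to be found in the camera images.
- red_unit: Bench power unit with a red hatch: grey box, white top, 120 (x) x 150 (y) x 60 mm high, about 1.6 kg, loose on rubber feet. Origin: centre of its underside; z up, x from its front (robot side) to its back, y to its left. Hatch at the front right of its top; rocker in a 4 mm high black frame at the front left (centre 15 mm before, 44 mm left of the origin).
- red_unit_rocker (a joint): Black rocker of the red-hatched unit, 45 (front-back) x 24 mm, pivoting at its middle, 66 mm above the bench. About 0 (up to 0.05 at the start) = on, front end raised; 0.44 rad = off, front end fully down. It stays where it is left; pushing its end takes about 3 N, then it meets a hard stop.
- red_unit_rocker_raised (a point): Point on the upper face of the red-hatched unit's rocker, 5 mm from its raised front end (marked by a white bar), where to press; about 78 mm above the bench at the start, it sinks 7 mm when pressed to the stop. It moves with the rocker.
- red_unit_hatch (a joint): Red hatch, 65 (front-back) x 77 x 4 mm, flush in the top, hinged at its back edge. About 0 (to 0.02) = latched shut, positive = open. Pressed at the front (3 to 4 N) it sinks 6 mm to a stop at -0.11 rad; let go from beyond -0.095, a spring swings it up to 1.25 rad in about 1 s, pressing lightly on what is above it. A shallower press leaves it latched; pushed shut from open it latches again.
- red_unit_hatch_press (a point): Centre of the white ribbed strip (12 x 50 mm) on top of the red hatch, 55 mm from its hinge and 10 mm from its front edge, where to press; 61 mm above the bench when shut. It moves with the hatch.
- blue_unit: Bench power unit with a blue hatch: grey box, white top, 120 (x) x 150 (y) x 60 mm high, about 1.6 kg, loose on rubber feet. Origin: centre of its underside; z up, x from its front (robot side) to its back, y to its left. Hatch at the front right of its top; rocker in a 4 mm high black frame at the front left (centre 15 mm before, 44 mm left of the origin). Leave it.
- blue_unit_rocker (a joint): Rocker of the blue-hatched unit, same as the other; leave it on (0 to 0.05).
- blue_unit_hatch (a joint): Blue hatch, same as the red one; leave it shut (0).
- loupe: Black loupe, 33 mm across, 31 mm high, standing loose between the units; origin at the centre of its underside. Leave it.
- eraser_block: Grey-brown abrasive rubber block, 24x52x13 mm, loose; origin at the centre of its underside. Leave it.
- polish_bar: Red bar of polish, 42x104x34 mm, loose; origin at the centre of its underside. Leave it.
- reflector_lamp: Round lamp shade, fixed, hanging over the back of the bench, 265 mm across, lower rim 460 mm above the bench; origin at the centre of its rim. Keep the arm clear of it.

How it is judged:
By the outcome, as a careful person would: the job done as asked, in the order asked, and still so for the second after the job is handed in, with the robot touching nothing.
It also fails if it takes over 35 s, if anything falls off the work surface, if the arm or the gripper's body presses on something with over 40 N, if the wrist force passes 120 N, or if a joint passes its speed limit or range.

## Robot

A 6-joint arm with a two-finger parallel gripper is mounted at the origin on a cart in front of the work surface, level with it; the furniture and walls round the work are solid. World frame = base frame: x ahead of the robot, y to its left, z up, the work surface at z = 0. Lengths are in m, angles in rad, forces in N, time in s.
With the tool pointing down it reaches from about 0.3 to 0.875 m from the base axis. Payload 6.4 kg.
Tool frame: the origin (TCP) lies midway between the tips of the shut fingers; the grasp point (between the pads) lies 19 mm behind it; x points along the fingers, y is the direction in which the jaws open and shut, and the axes are right-handed (so a half turn about x gives the same grasp; the last joint's range is limited). The gripper opens to 85 mm and grips with 20 to 120 N. Pads are 22 mm wide; open, the fingers measure 114 mm over their backs; the gripper's body (76 mm by 85 mm) begins 54 mm behind the grasp point. The pads swing forward as they close: fully open they stand 13 mm farther back than shut.
Start: joints at [-1.387, 0.181, 1.607, -0, 1.354, -0.206], TCP at [0.219, -0.532, 0.231] pointing down, gripper open.
Joint ranges: [-2.99, 2.99], [-0.89, 2.07], [0.3, 2.58], [-1.14, 4.28], [0, 2.63], [-3.12, 3.12]. Speed limits (rad/s): [2.57, 2.57, 3.01, 3.14, 3.14, 3.14].

## Interface

Orientations are given as a unit quaternion [w, x, y, z].
In Python, from bench import ctrl gives the robot as it stands.
- The arm moves only by the tool servo_tool, never from a script. Its argument "targets" is a list of rows, each a list of 7 numbers: the turn, a rotation vector about the tool's x, y, z in rad, then the shift along the tool's x, y, z in mm, then the opening, from -1 (shut) to 1 (fully open). A call has exactly 8 rows; each row is the pose to reach, as a shift and turn from the pose measured when the call began, along the tool's axes at that moment; what a row does not reach only later rows make up. A row lasts 1/8 s, in which the tool goes at most 62.5 mm and 10.7 degrees, less where a joint would pass 70% of its speed; a pose out of reach is approached as far as the arm can. A call with a gripper value outside its range is refused whole. The fingers move at their own pace and stop on an object; the grip force is fixed at half the most. Time passes only in rows, so rows that repeat a pose let the fingers close, or fill a call up. It gives the time, the measured TCP pose, the force and the opening at its end, in the units of the state.
- ctrl.get_obs(): the state, without advancing time (a new reading comes with each control period).
- ctrl.camera(name): name is "side" or "top"; returns a dict with "pixels" (384x512x3 uint8, blue, green, red), "intrinsics" (3x3 intrinsics, pixels), "R" (3x3) and "t" (3): a world point X has camera coordinates R X + t. Camera axes: x right, y down, z forward; pixel columns grow to the right and rows downward; lengths in m; the calibration is good to about 2 mm. A picture is of the moment at which its call begins. There is no depth.
- ctrl.hand_in(): hands the job in, once; it reports no verdict.
The state is a dict: "time_s": time; "q": joint angles; "dq": joint speeds; "joint_efforts": joint torques, N m; "eef_pos": TCP position; "eef_rot": TCP orientation; "wrist_force": force on the tool from outside, world axes, zero at the start; "torque": the same for the moment, N m; "opening": opening from 0.0 (shut) to 1.0 (fully open).
Only numpy, scipy, OpenCV 4.12 (cv2) and the standard library are available. Lean on these libraries where they do the work, as an engineer would, in place of code of your own. Each camera call takes 0.05 s, during which the arm holds its last target.

## Working session

There is one attempt and no reset: what is moved stays moved. The work goes in short steps, Python scripts to look and compute and a tool call to move; the robot and the scene stay as the last step left them, time stands still between calls to the robot, and variables do not carry over. Pictures are saved under pics/ and viewed, and the job is handed in when it is done.

Besides the shell and the picture viewer there is one more tool, called by a JSON object that holds its "api" and its "payload", one argument or row to a line. servo_tool: Moves the arm, as the interface text tells. Its arguments: {"type":"object","properties":{"targets":{"type":"array","items":{"type":"array","items":{"type":"number"}}}},"required":["targets"]}

```bash
mkdir -p pics
python3 - <<'E'
from bench import ctrl
import cv2,numpy as np,pickle
o=ctrl.get_obs();print({k:np.round(v,3) for k,v in o.items()})
for n in("top","side"):
    c=ctrl.camera(n);cv2.imwrite(f"pics/{n}0.png",c["pixels"]);pickle.dump(c,open(f"{n}0.pkl","wb"))
    print(n,c["intrinsics"],np.round(c["R"],3),c["t"])
E
```

```text
{'time_s': np.float64(0.0), 'q': array([-1.387,  0.182,  1.608, -0.   ,  1.354, -0.206]), 'dq': array([-0.001,  0.001, -0.001, -0.   ,  0.   ,  0.   ]), 'joint_efforts': array([ 1.0000e-03, -4.4487e+01, -3.5134e+01, -0.0000e+00,  9.0000e-03,
       -0.0000e+00]), 'eef_pos': array([ 0.218, -0.531,  0.23 ]), 'eef_rot': array([-0.136, -0.694, -0.138,  0.694]), 'wrist_force': array([ 0.473,  0.092, -0.695]), 'torque': array([0.019, 0.026, 0.011]), 'opening': np.float64(0.999)}
top [[406.85012737   0.         250.96336908]
 [  0.         406.85012737 188.84929085]
 [  0.           0.           1.        ]] [[-0.367 -0.93   0.01 ]
 [-0.733  0.282 -0.619]
 [ 0.573 -0.235 -0.785]] [0.19313357 0.59085614 1.44125403]
side [[375.41869681   0.         253.58746147]
 [  0.         375.41869681 189.0934798 ]
 [  0.           0.           1.        ]] [[-0.844 -0.537  0.019]
 [-0.194  0.271 -0.943]
 [ 0.501 -0.799 -0.333]] [0.48475815 0.38350245 1.18175421]
```

View pics/top0.png

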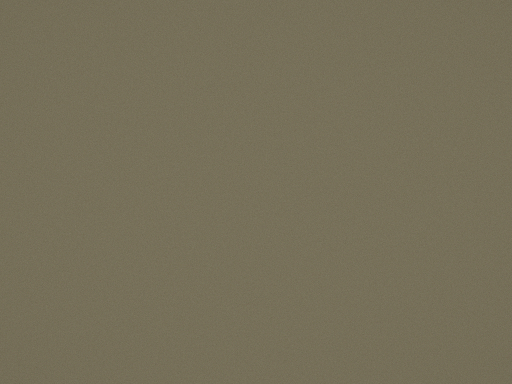

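View pics/side0.png

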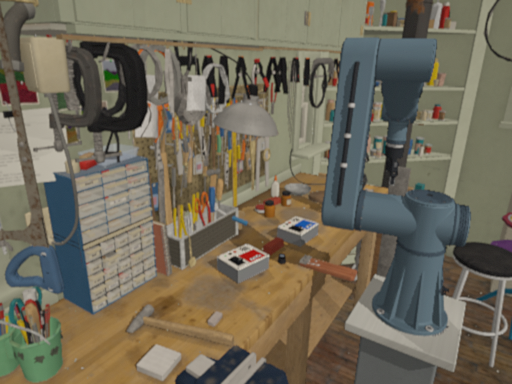

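The top picture is uniformly grey-brown and shows nothing. The side view shows the red unit at about (243,262) and the blue unit at about (297,230). I'll check the top camera again and enlarge the side view.

Run:
```python
from bench import ctrl
import cv2,numpy as np,pickle
c=ctrl.camera("top");print(c["pixels"].reshape(-1,3).mean(0),c["pixels"].reshape(-1,3).std(0))
for n in("top","side"):
    k=pickle.load(open(f"{n}0.pkl","rb"));print(n,-k["R"].T@k["t"])
s=pickle.load(open("side0.pkl","rb"))["pixels"]
cv2.imwrite("pics/side0c.png",cv2.resize(s[205:295,205:325],None,fx=6.5,fy=6.5,interpolation=cv2.INTER_CUBIC))
```

```text
[ 89.16218058 111.7599233  118.42101542] [2.33736621 2.22026377 2.2067091 ]
top [-0.3226329   0.35128071  1.49537106]
side [-0.10855182  1.10061748  0.74529543]
```

View pics/side0c.png

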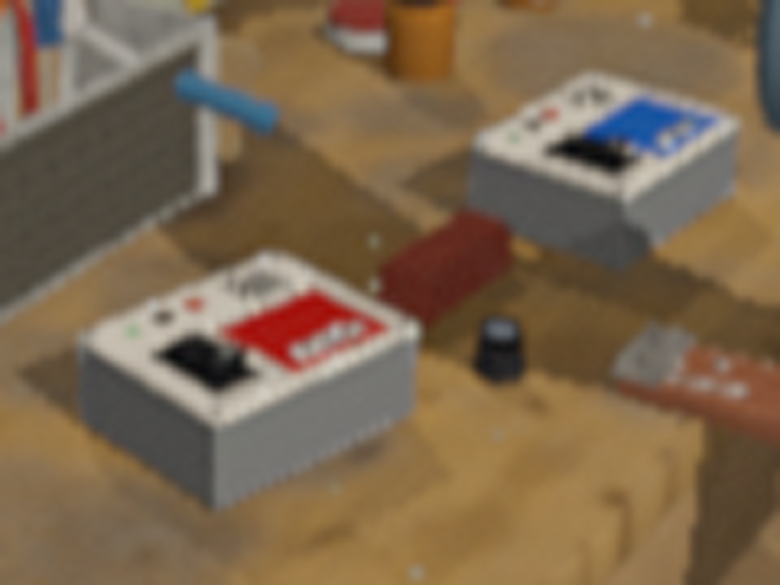

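The top camera gives no usable picture. I'll fit the known box geometry to the side view. Red unit top corners in the crop: front-left (213,425), front-right (417,330), back-left (82,345), back-right (270,252).

```bash
cat > h.py <<'E'
import numpy as np,cv2,pickle
from scipy.optimize import least_squares
def proj(c,X):
    p=(c["R"]@np.atleast_2d(X).T).T+c["t"]; p=p@c["intrinsics"].T; return p[:,:2]/p[:,2:]
def W(pose,L):
    x,y,a=pose; L=np.atleast_2d(L); r=np.array([[np.cos(a),-np.sin(a),0],[np.sin(a),np.cos(a),0],[0,0,1]])
    return L@r.T+[x,y,0]
def ray(c,uv,z):
    d=c["R"].T@np.linalg.inv(c["intrinsics"])@np.r_[uv,1]; o=-c["R"].T@c["t"]; return o+d*(z-o[2])/d[2]
un=lambda p,s,ox,oy:(np.array(p,float)+.5)/s-.5+[ox,oy]
E
python3 - <<'E'
from h import *
c=pickle.load(open("side0.pkl","rb"))
L=[(-.06,.075,.06),(-.06,-.075,.06),(.06,.075,.06),(.06,-.075,.06),(-.06,.075,0),(.06,.075,0),(-.06,-.075,0)]
def fit(P,L,g):
    P=un(P,6.5,205,205);L=np.array(L)
    r=least_squares(lambda v:(proj(c,W(v,L))-P).ravel(),g,x_scale=[.01,.01,.1],loss='soft_l1')
    return r.x,(proj(c,W(r.x,L))-P)
red,e=fit([(213,425),(418,330),(80,345),(270,250),(215,508),(84,422),(414,410)],L,[.5,.1,0]);print("red",red,e.round(2))
b,e=fit([(627,200),(740,124),(470,147),(592,70),(625,268),(735,190)],L[:5]+[L[6]],[.5,-.2,0]);print("blue",b,e.round(2))
a=red[2];R=np.array([[np.cos(a),np.sin(a)],[-np.sin(a),np.cos(a)]])
for n,p,z in[("hBL",(218,328),.06),("hBR",(318,288),.06),("hFR",(390,328),.06),("hFL",(288,372),.06),("s1",(285,355),.061),("s2",(350,318),.061),("s3",(370,332),.061),("s4",(300,367),.061),("rk c",(213,360),.068),("bar",(228,352),.078)]:
    w=ray(c,un(p,6.5,205,205),z); print(n,w.round(4),(R@(w[:2]-red[:2])).round(4))
for n,p in [("loupe",(500,378)),("bar near",(418,328)),("bar2",(510,258)),]:print(n,ray(c,un(p,6.5,205,205),0).round(3))
s=c["pixels"];cv2.imwrite("pics/redc.png",cv2.resize(s[238:288,212:275],None,fx=12,fy=12,interpolation=cv2.INTER_CUBIC))
E
```

```text
red [ 0.5660886   0.08988634 -0.25014282] [[ 0.61 -1.05]
 [-0.11 -0.82]
 [-0.57 -1.95]
 [ 0.73 -0.03]
 [ 0.21  1.25]
 [-0.96  0.58]
 [-0.02  1.1 ]]
blue [ 0.51645411 -0.26778736 -0.08395018] [[ 0.28 -0.97]
 [ 0.21 -0.99]
 [ 0.18 -0.76]
 [-0.36  0.36]
 [-0.3   1.58]
 [-0.05  1.12]]
hBL [0.5802 0.0989 0.06  ] [0.0114 0.0122]
hBR [0.5588 0.0277 0.06  ] [ 0.0084 -0.0621]
hFR [0.5002 0.0441 0.06  ] [-0.0525 -0.0607]
hFL [0.5214 0.1169 0.06  ] [-0.05    0.0151]
s1 [0.5318 0.104  0.061 ] [-0.0367  0.0052]
s2 [0.5239 0.0487 0.061 ] [-0.0306 -0.0504]
s3 [0.5063 0.0558 0.061 ] [-0.0495 -0.0478]
s4 [0.518  0.1102 0.061 ] [-0.0516  0.0078]
rk c [0.5546 0.1408 0.068 ] [-0.0238  0.0464]
bar [0.5429 0.1435 0.078 ] [-0.0357  0.0462]
loupe [ 0.469 -0.034  0.   ]
bar near [ 0.539 -0.058  0.   ]
bar2 [ 0.536 -0.171  0.   ]
```

View pics/redc.png

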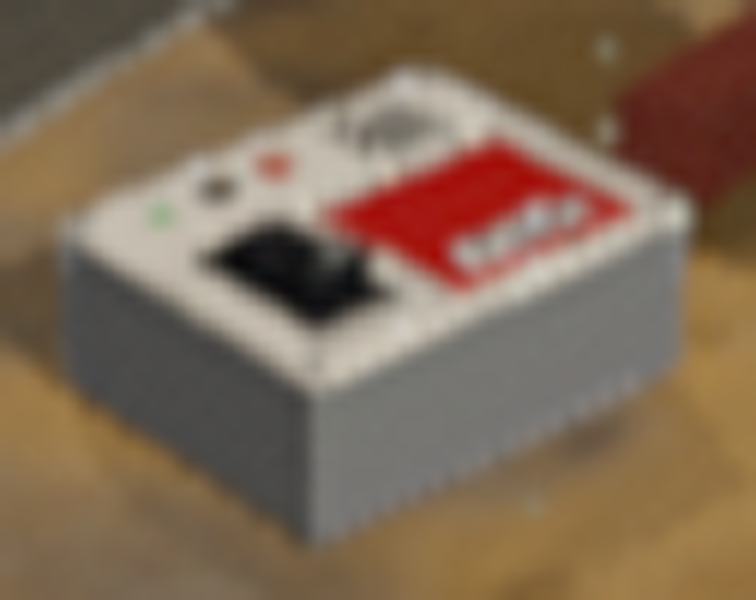

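Run:
```python
from h import *
c=pickle.load(open("side0.pkl","rb"))
T=np.array([(-.06,.075,.06),(-.06,-.075,.06),(.06,.075,.06),(.06,-.075,.06)])
P=un([(315,392),(690,210),(65,228),(410,63)],12,212,238)
f=lambda v:(proj(c,W(v,T))-P).ravel()
r=least_squares(f,[.56,.09,-.25],x_scale=[.01,.01,.1]);print("z=.06",r.x,f(r.x).round(2))
f2=lambda v:(proj(c,W(v[:3],T+[0,0,v[3]]))-P).ravel()
r2=least_squares(f2,[.56,.09,-.25,0],x_scale=[.01,.01,.1,.01]);print("free z",r2.x,f2(r2.x).round(2))
f3=lambda v:(proj(c,W(v[:3],T*[v[3],v[3],1]))-P).ravel()
r3=least_squares(f3,[.56,.09,-.25,1],x_scale=[.01,.01,.1,.1]);print("free scale",r3.x,f3(r3.x).round(2))
g=W(r.x,T)
a=r.x[2];R=np.array([[np.cos(a),np.sin(a)],[-np.sin(a),np.cos(a)]])
for n,p,z in[("hBL",(325,215),.06),("hBR",(495,140),.06),("hFR",(635,210),.06),("hFL",(460,290),.06),("stripC",(522,235),.061),("frame BL",(205,258),.064),("frame FL",(318,320),.064),("frameFR",(388,293),.064),("bar",(328,255),.078)]:
    w=ray(c,un(p,12,212,238),z); print(n,w.round(4),(R@(w[:2]-r.x[:2])).round(4))
print(ray(c,un((313,545),12,212,238),0),W(r.x,T)[0])
o=c["pixels"].copy();o=cv2.resize(o[238:288,212:275],None,fx=12,fy=12,interpolation=cv2.INTER_CUBIC)
L=np.vstack([T,T*[1,1,0],[(-.015+i*.0275,.044+j*.015,.064) for i in(-1,1) for j in(-1,1)],[(-.0325,.044,.078)]])
for q in proj(c,W(r.x,L)):
    cv2.circle(o,tuple(int(v) for v in ((q-[212,238]+.5)*12-.5)),4,(0,255,0),1)
cv2.imwrite("pics/redo.png",o)
```

```text
z=.06 [ 0.56381333  0.09386854 -0.23252378] [ 0.54 -0.54 -0.34 -0.13 -0.82  0.03  0.63  0.74]
free z [ 0.56245937  0.09588842 -0.23226116  0.00140536] [ 0.54 -0.52 -0.29 -0.14 -0.88  0.03  0.63  0.71]
free scale [ 0.56383826  0.09382375 -0.23226116  1.00205495] [ 0.54 -0.52 -0.29 -0.14 -0.88  0.03  0.63  0.71]
hBL [0.5769 0.1004 0.06  ] [0.0113 0.0093]
hBR [0.5597 0.0313 0.06  ] [ 0.0104 -0.0618]
hFR [0.5005 0.0443 0.06  ] [-0.0501 -0.0628]
hFL [0.5189 0.1143 0.06  ] [-0.0484  0.0096]
stripC [0.5201 0.0782 0.061 ] [-0.039  -0.0253]
frame BL [0.5878 0.1473 0.064 ] [0.011  0.0576]
frame FL [0.54   0.1575 0.064 ] [-0.0378  0.0564]
frameFR [0.5317 0.1334 0.064 ] [-0.0404  0.0311]
bar [0.5449 0.1453 0.078 ] [-0.0302  0.0457]
[0.53074626 0.17275925 0.        ] [0.52271061 0.18067618 0.06      ]
```

View pics/redo.png

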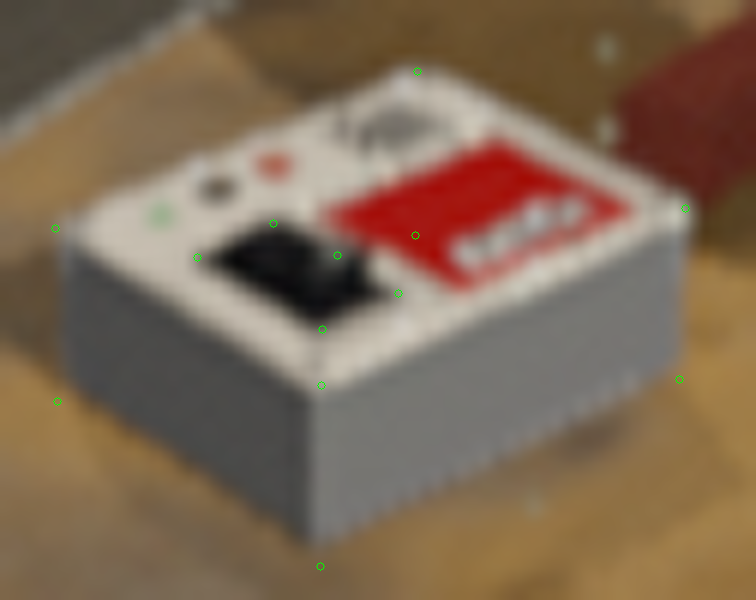

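The overlay fits to within about 2 mm, and the lower edges are hidden by the feet. Next I'll work out the targets and the lamp position.

```bash
cat >> h.py <<'E'
from scipy.spatial.transform import Rotation as Ro
RED=np.array([.5638,.0930,-.235])
PTS={"rock":(-.0335,.044,.078),"hatch":(-.037,-.0265,.061)}
def goal(yaw):
    s=Ro.from_euler('z',yaw).as_matrix(); 
    return [np.c_[[0,0,-1],k*s[:,1],np.cross([0,0,-1],k*s[:,1])] for k in(1,-1)]
def move(o,p):
    q=o["eef_rot"];R0=Ro.from_quat(np.r_[q[1:],q[0]])
    for G in goal(RED[2]):
        print("turn",(R0.inv()*Ro.from_matrix(G)).as_rotvec().round(3))
    print("shift mm",(R0.inv().apply(np.array(p)-o["eef_pos"])*1000).round(1))
    print("tool axes",R0.as_matrix().round(3).tolist())
E
python3 - <<'E'
from h import *
from bench import ctrl
o=ctrl.get_obs();c=pickle.load(open("side0.pkl","rb"))
p=W(RED,PTS["rock"])[0];print(p,W(RED,PTS["hatch"])[0]);move(o,p+[0,0,.05])
for u in((217,132),(277,135),(247,137)):print("lamp",ray(c,u,.46).round(3))
print(proj(c,o["eef_pos"]))
E
```

```text
[0.54146586 0.14359087 0.078     ] [0.52164663 0.07584356 0.061     ]
turn [-2.517e+00 -2.000e-03  0.000e+00]
turn [0.625 0.    0.001]
shift mm [ 103.4 -501.5 -555.3]
tool axes [[-0.0, 0.38, -0.925], [0.001, -0.925, -0.38], [-1.0, -0.001, -0.0]]
lamp [ 0.806 -0.076  0.46 ]
lamp [ 0.586 -0.171  0.46 ]
lamp [ 0.657 -0.067  0.46 ]
[[388.75495384 184.4524076 ]]
```

{"api": "servo_tool", "payload": {
  "targets": [
    [0.08,0,0,0,-35,-39,-1],
    [0.16,0,0,0,-70,-78,-1],
    [0.24,0,0,0,-105,-117,-1],
    [0.32,0,0,0,-140,-156,-1],
    [0.4,0,0,0,-175,-195,-1],
    [0.48,0,0,0,-210,-234,-1],
    [0.56,0,0,0,-245,-273,-1],
    [0.625,0,0,0,-280,-312,-1]
  ]
}}

```text
time_s: 1.15
eef_pos: [0.401, -0.1523, 0.2311]
eef_rot: [0.084, -0.702, 0.083, 0.702]
wrist_force: [0.2, -0.1, 0.1]
opening: -0.0
```

Run:
```python
from h import *
from bench import ctrl
o=ctrl.get_obs();print(o["time_s"],o["eef_pos"],o["opening"],o["q"],o["wrist_force"])
move(o,W(RED,PTS["rock"])[0]+[0,0,.05])
```

```text
1.15 [ 0.40101499 -0.15225207  0.23107261] -4.100078106060192e-05 [-6.41800054e-01 -1.62312445e-01  1.95341830e+00  9.83352092e-04
  1.35111984e+00  1.16661357e+00] [ 0.18957251 -0.09612417  0.10686754]
turn [ 3.139e+00  2.000e-03 -0.000e+00]
turn [-0.003  0.     0.001]
shift mm [ 103.4 -320.5  -66.8]
tool axes [[0.0, -0.236, -0.972], [0.001, -0.972, 0.236], [-1.0, -0.001, 0.0]]
```

{"api": "servo_tool", "payload": {
  "targets": [
    [0,0,0,10,-45,-9,-1],
    [0,0,0,20,-90,-19,-1],
    [0,0,0,30,-135,-28,-1],
    [0,0,0,45,-180,-38,-1],
    [0,0,0,60,-225,-47,-1],
    [0,0,0,75,-275,-57,-1],
    [0,0,0,90,-320,-67,-1],
    [0,0,0,90,-320,-67,-1]
  ]
}}

```text
time_s: 2.15
eef_pos: [0.5409, 0.1456, 0.1394]
eef_rot: [0.083, -0.701, 0.082, 0.703]
wrist_force: [-0.1, -0.2, 0.4]
opening: 0.001
```

Run:
```python
from h import *
from bench import ctrl
o=ctrl.get_obs();print(o["time_s"],o["eef_pos"],o["wrist_force"],o["q"])
move(o,W(RED,PTS["rock"])[0])
c=ctrl.camera("side");s=c["pixels"]
o2=cv2.resize(s[228:288,202:277],None,fx=10,fy=10,interpolation=cv2.INTER_CUBIC)
q=proj(c,o["eef_pos"])[0];print(q)
for P in (q,proj(c,W(RED,PTS["rock"]))[0]):cv2.circle(o2,tuple(int(v) for v in ((P-[202,228]+.5)*10-.5)),4,(0,255,0),1)
cv2.imwrite("pics/s2.png",o2)
```

```text
2.15 [0.54092397 0.14558477 0.13942908] [-0.08177327 -0.23823581  0.38385096] [5.01074654e-02 2.49608500e-01 1.72251855e+00 1.73193838e-03
 1.17237653e+00 1.85437514e+00]
turn [-3.141e+00 -1.000e-03  5.000e-03]
turn [0.001 0.003 0.001]
shift mm [61.4  1.9 -1.2]
tool axes [[-0.003, -0.232, -0.973], [0.001, -0.973, 0.232], [-1.0, -0.001, 0.003]]
[239.90970696 243.40383652]
```

View pics/s2.png

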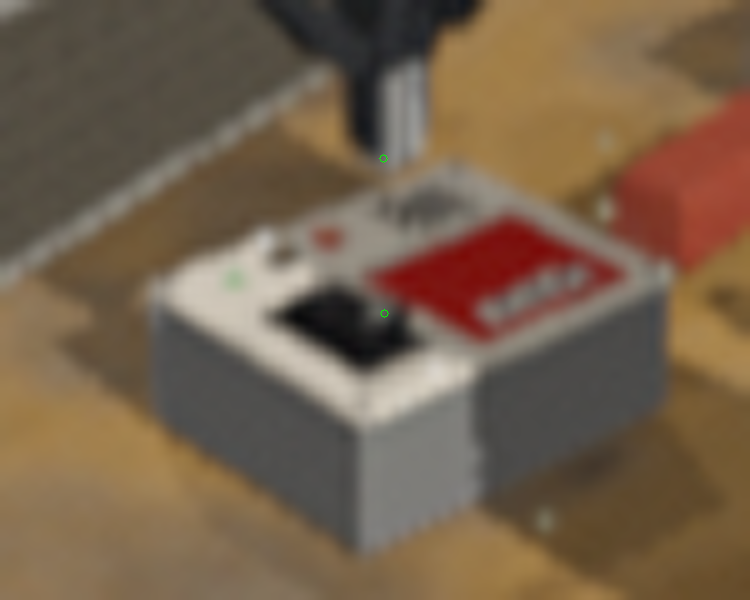

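{"api": "servo_tool", "payload": {
  "targets": [
    [0,0,0,25,1,1,-1],
    [0,0,0,48,2,2,-1],
    [0,0,0,56,2,2,-1],
    [0,0,0,59,2,2,-1],
    [0,0,0,61,2,2,-1],
    [0,0,0,63,2,2,-1],
    [0,0,0,65,2,2,-1],
    [0,0,0,66,2,2,-1]
  ]
}}

```text
time_s: 3.2
eef_pos: [0.5379, 0.143, 0.0743]
eef_rot: [0.083, -0.701, 0.083, 0.703]
wrist_force: [-1.6, 0.7, 3.2]
opening: 0.002
```

{"api": "servo_tool", "payload": {
  "targets": [
    [0,0,0,1,0,0,-1],
    [0,0,0,1.5,0,0,-1],
    [0,0,0,2,0,0,-1],
    [0,0,0,2.5,0,0,-1],
    [0,0,0,3,0,0,-1],
    [0,0,0,3.5,0,0,-1],
    [0,0,0,4,0,0,-1],
    [0,0,0,4,0,0,-1]
  ]
}}

```text
time_s: 4.2
eef_pos: [0.5379, 0.143, 0.0702]
eef_rot: [0.083, -0.701, 0.083, 0.703]
wrist_force: [-1.3, 0.1, 2.3]
opening: 0.0
```

{"api": "servo_tool", "payload": {
  "targets": [
    [0,0,0,0.5,0,0,-1],
    [0,0,0,1,0,0,-1],
    [0,0,0,1.3,0,0,-1],
    [0,0,0,1.6,0,0,-1],
    [0,0,0,1.9,0,0,-1],
    [0,0,0,2.2,0,0,-1],
    [0,0,0,2.5,0,0,-1],
    [0,0,0,2.5,0,0,-1]
  ]
}}

```text
time_s: 5.2
eef_pos: [0.5378, 0.1431, 0.069]
eef_rot: [0.083, -0.701, 0.083, 0.703]
wrist_force: [-7.9, 0.3, 13.7]
opening: 0.002
```

{"api": "servo_tool", "payload": {
  "targets": [
    [0,0,0,-10,0,0,-1],
    [0,0,0,-35,0,0,-1],
    [0,0,0,-60,0,0,-1],
    [0,0,0,-80,0,20,-1],
    [0,0,0,-80,20,50,-1],
    [0,0,0,-80,50,50,-1],
    [0,0,0,-80,68,50,-1],
    [0,0,0,-80,68,50,-1]
  ]
}}

```text
time_s: 6.2
eef_pos: [0.4742, 0.0874, 0.1494]
eef_rot: [0.084, -0.701, 0.083, 0.703]
wrist_force: [0.4, -0.4, 0.2]
opening: -0.002
```

Run:
```python
from h import *
from bench import ctrl
o=ctrl.get_obs();print(o["time_s"],o["eef_pos"],o["wrist_force"])
move(o,W(RED,PTS["hatch"])[0])
c=ctrl.camera("side");s=c["pixels"];pickle.dump(c,open("s3.pkl","wb"))
o2=cv2.resize(s[228:288,202:277],None,fx=10,fy=10,interpolation=cv2.INTER_CUBIC)
L=[(i,j,.06) for i in(-.06,.06) for j in (-.075,.075)]+[PTS["hatch"]]
for P in proj(c,W(RED,L)):cv2.circle(o2,tuple(int(v) for v in ((P-[202,228]+.5)*10-.5)),4,(0,255,0),1)
cv2.imwrite("pics/s3.png",o2)
```

```text
6.2 [0.47422368 0.08744394 0.14944492] [ 0.36342062 -0.42329451  0.15427139]
turn [ 3.14   0.    -0.004]
turn [-0.002  0.002  0.   ]
shift mm [ 88.3   0.2 -49. ]
tool axes [[-0.002, -0.235, -0.972], [0.001, -0.972, 0.235], [-1.0, -0.0, 0.002]]
```

View pics/s3.png

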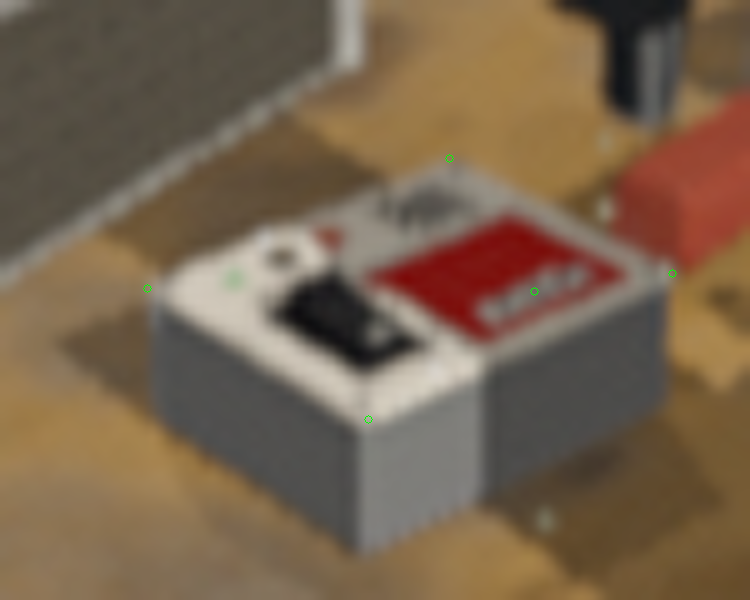

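The white bar has dropped from (376,313) to (380,332), so the rocker is down, and the unit hasn't moved. The hatch target lies on the strip at (534,291).

{"api": "servo_tool", "payload": {
  "targets": [
    [0,0,0,20,0,-30,-1],
    [0,0,0,50,0,-51,-1],
    [0,0,0,75,0,-51,-1],
    [0,0,0,83,0,-51,-1],
    [0,0,0,86,0,-51,-1],
    [0,0,0,88,0,-51,-1],
    [0,0,0,89.5,0,-51,-1],
    [0,0,0,90,0,-51,-1]
  ]
}}

```text
time_s: 7.25
eef_pos: [0.5244, 0.0763, 0.0602]
eef_rot: [0.084, -0.702, 0.083, 0.702]
wrist_force: [-0.2, 0.7, 2.8]
opening: -0.002
```

{"api": "servo_tool", "payload": {
  "targets": [
    [0,0,0,0.8,0,0,-1],
    [0,0,0,1.6,0,0,-1],
    [0,0,0,2.4,0,0,-1],
    [0,0,0,3,0,0,-1],
    [0,0,0,3.6,0,0,-1],
    [0,0,0,4.2,0,0,-1],
    [0,0,0,4.6,0,0,-1],
    [0,0,0,5,0,0,-1]
  ]
}}

```text
time_s: 8.25
eef_pos: [0.5245, 0.0763, 0.0552]
eef_rot: [0.084, -0.702, 0.083, 0.702]
wrist_force: [-1.4, 0.6, 4.2]
opening: -0.002
```

{"api": "servo_tool", "payload": {
  "targets": [
    [0,0,0,0.4,0,0,-1],
    [0,0,0,0.7,0,0,-1],
    [0,0,0,1,0,0,-1],
    [0,0,0,1.3,0,0,-1],
    [0,0,0,1.6,0,0,-1],
    [0,0,0,1.9,0,0,-1],
    [0,0,0,2.2,0,0,-1],
    [0,0,0,2.2,0,0,-1]
  ]
}}

```text
time_s: 9.25
eef_pos: [0.5246, 0.0763, 0.0542]
eef_rot: [0.084, -0.702, 0.083, 0.702]
wrist_force: [-6.8, -1.0, 16.3]
opening: 0.003
```

That is the hard stop, at 16 N. I'll retract straight up quickly, then move toward the robot.

{"api": "servo_tool", "payload": {
  "targets": [
    [0,0,0,-55,0,8,-1],
    [0,0,0,-105,0,30,-1],
    [0,0,0,-140,0,70,-1],
    [0,0,0,-150,0,120,-1],
    [0,0,0,-150,0,150,-1],
    [0,0,0,-150,0,160,-1],
    [0,0,0,-150,0,160,-1],
    [0,0,0,-150,0,160,-1]
  ]
}}

```text
time_s: 10.25
eef_pos: [0.3701, 0.1133, 0.2043]
eef_rot: [0.084, -0.702, 0.083, 0.702]
wrist_force: [-0.3, 0.2, -0.0]
opening: 0.0
```

{"api": "servo_tool", "payload": {
  "targets": [
    [0,0,0,0,0,0,-1],
    [0,0,0,0,0,0,-1],
    [0,0,0,0,0,0,-1],
    [0,0,0,0,0,0,-1],
    [0,0,0,0,0,0,-1],
    [0,0,0,0,0,0,-1],
    [0,0,0,0,0,0,-1],
    [0,0,0,0,0,0,-1]
  ]
}}

```text
time_s: 11.25
eef_pos: [0.3701, 0.1133, 0.2044]
eef_rot: [0.084, -0.702, 0.083, 0.702]
wrist_force: [0.4, 0.0, 0.6]
opening: 0.0
```

Run:
```python
from h import *
from bench import ctrl
o=ctrl.get_obs();print(o["time_s"],o["eef_pos"],o["wrist_force"])
c=ctrl.camera("side");s=c["pixels"]
cv2.imwrite("pics/s4.png",cv2.resize(s[200:290,205:325],None,fx=6.5,fy=6.5,interpolation=cv2.INTER_CUBIC))
```

```text
11.25 [0.37009709 0.11332953 0.20435662] [0.35558253 0.0365422  0.63039639]
```

View pics/s4.png

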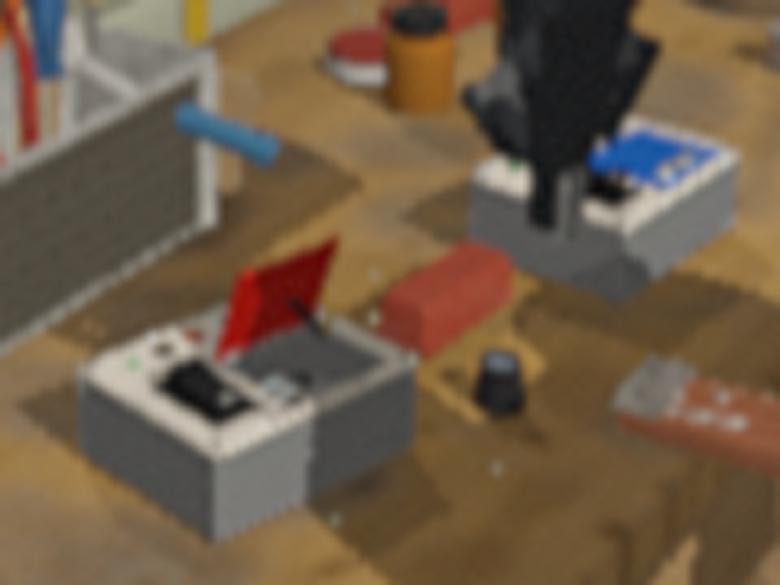

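The red hatch stands wide open at about (280,295) in the crop. The rocker's white bar is still low at (235,402), and the blue unit is shut and undisturbed. I'm handing in.

Run:
```python
from bench import ctrl
print(ctrl.hand_in())
```

```text
the job is handed in; nothing more can be done
None
```

I switched off the red-hatched unit first, then released its hatch with one press, and handed the job in at about 11 s.

- **Rocker:** I pushed the raised front end down with the shut fingers until it met a hard stop (about 14 N, fingertips about 69 mm above the bench). The pictures afterwards showed the white bar low and the unit not moved.
- **Hatch:** I pressed the ribbed strip once to its stop (about 16 N; the strip sank about 6 mm) and pulled back up and clear. The last picture shows the hatch standing wide open with the hand well clear. I judged the opening by eye and did not measure the angle.
- **Everything else:** In the last picture the blue unit looks shut and not moved, though the gripper covers part of its rocker. The arm never went near it or its rocker. The loupe and polish bar were where they had been. I never picked out the eraser block, so I did not check it.

The top camera gave only a blank picture, so all positions came from the side camera, good to about 2 to 3 mm. The unit's lower edges did not match the box model, probably because of the feet. I relied on the top corners, and the forces at contact agreed with that.

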